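# Move the inks to the other rack in reverse order

## Robot

A 6-joint arm with a two-finger parallel gripper is mounted at the origin on the work surface. World frame = base frame: x ahead of the robot, y to its left, z up, the work surface at z = 0. Lengths are in m, angles in rad, forces in N, time in s.
With the tool pointing down it reaches from about 0.375 to 0.9 m from the base axis. Payload 3.1 kg.
Tool frame: the origin (TCP) lies at the centre of the arm's flange, where the gripper is bolted on; the fingertips stand 173 mm ahead of it and the grasp point (between the pads) lies 155 mm ahead of it (tip_extent is the distance from the TCP to the fingertips, in m); z points along the fingers, y is the direction in which the jaws open and shut (so a half turn about z gives the same grasp; the last joint's range is limited). The gripper opens to 85 mm and grips with 20 to 120 N. Pads are 22 mm wide; open, the fingers measure 114 mm over their backs; the gripper's body (76 mm by 85 mm) begins 54 mm behind the grasp point. The pads swing forward as they close: fully open they stand 13 mm farther back than shut.
Start: joints at [1.069, 0.527, 1.433, -0, 1.181, -0.178], TCP at [0.198, 0.593, 0.405] pointing down, gripper open.
Joint ranges: [-3.08, 3.08], [-0.75, 2.2], [0.22, 2.44], [-1.43, 4.57], [0, 2.65], [-2.85, 2.85]. Speed limits (rad/s): [2.79, 2.79, 3.14, 3.14, 3.14, 3.14].

## Interface

Orientations are given as a unit quaternion [x, y, z, w].
In Python, from station import sense, snapshot, sign_off, tip_extent gives the robot as it stands. The module is installed in compiled form; this text tells all that it offers.
- The arm moves only by the tool servo_tool, never from a script. Its argument "rows" is a list of rows, each a list of 3 entries, a list of its own where there are three numbers: the shift along the tool's x, y, z in mm, then the turn about the tool's z in degrees, then the opening, from -1 (shut) to 1 (fully open), so that 0 is half open. A call has 1 to 8 rows; each row is the pose to reach, as a shift and turn from the pose measured when the call began, along the tool's axes at that moment; what a row does not reach only later rows make up. A row lasts 1/10 s, in which the tool goes at most 50 mm and 8.59 degrees, less where a joint would pass 70% of its speed; a pose out of reach is approached as far as the arm can. A call with a gripper value outside its range is refused whole. The fingers move at their own pace and stop on an object; "force" is the grip in N (left out, the last holds). Time passes only in rows, so rows that repeat a pose let the fingers close. It gives the time, the measured TCP pose, the force and the opening at its end, in the units of the state.
- sense(): the state, without advancing time (a new reading comes with each control period).
- snapshot(name): name is "scene" or "top" or "wrist"; returns a dict with "image" (480x640x3 uint8, blue, green, red), "z_map" (480x640 float32, m along the optical axis (not along the pixel's ray), 0 where there is no reading), "vertical_fov" (degrees; the focal length in pixels is half the picture's height over the tangent of half this angle, whatever the lens; pixels are square), "cx", "cy" (the principal point, pixels), "cam_to_world" (4x4, takes a point from camera to world coordinates). Camera axes: x right, y down, z forward; pixel columns grow to the right and rows downward; lengths in m; the calibration is good to about 2 mm. A picture is of the moment at which its call begins.
- sign_off(): hands the job in, once; it reports no verdict.
The state is a dict: "t": time; "q": joint angles; "qd": joint speeds; "tau": joint torques, N m; "tcp_pos": TCP position; "tool_rot": TCP orientation; "force": force on the tool from outside, world axes, zero at the start; "ft_torque": the same for the moment, N m; "finger_gap": opening from 0.0 (shut) to 1.0 (fully open).
Only numpy, scipy, OpenCV 4.12 (cv2) and the standard library are available. Lean on these libraries where they do the work, as an engineer would, in place of code of your own. Each camera call takes 0.05 s, during which the arm holds its last target. There are 200 camera calls.

## Task

Move the four ink bottles from the wooden rack to the white rack, one to each well, in reverse order: each rack has one black end, and the bottle nearest the wooden rack's black end must end farthest from the white rack's black end, the next one second farthest, and so on. The matching colour tabs on the wooden rack keep showing the original order. Keep every bottle upright, leave all four standing on the floors of their wells, and do not push aside or upset the other things on the desk.

Things in the scene. Friction and masses are not known exactly. Their poses are not given: they have to be found in the camera images.
- wood_rack: pale wooden rack, holds the bottles at the start; colour tabs on its ledge. 86 x 261 x 30 mm, fixed. Well centres at y = +90, +30, -30, -90 mm, x = 0; wells 56 (x) by 55 (y) mm inside, floor 6 mm, wall tops 22 mm above the desk. Black block at its +y end. Flat ledge 24 mm wide, 22 mm high along the -x (robot) side, centred at x = -41 mm. Origin: on the desk under the middle of the row of wells; yaw within 0.35 rad of the world.
- white_rack: white plastic rack of the same shape, empty at the start, no tabs. 86 x 261 x 30 mm, fixed. Well centres at y = +90, +30, -30, -90 mm, x = 0; wells 56 (x) by 55 (y) mm inside, floor 6 mm, wall tops 22 mm above the desk. Black block at its +y end. Flat ledge 24 mm wide, 22 mm high along the -x (robot) side, centred at x = -41 mm. Origin: on the desk under the middle of the row of wells; yaw within 0.35 rad of the world.
- red_mid (a point): red ink bottle, upright and round: body 32 mm dia up to 58 mm, red cap 24 mm dia on top, 85 mm high in all, 40 to 85 g, rigid. The point is on its axis, half-way up (42.5 mm above its foot); z along its axis, upward. Starts in a well of the wooden rack, up to 4 mm off the well's centre.
- yellow_mid (a point): yellow ink bottle, upright and round: body 32 mm dia up to 58 mm, yellow cap 24 mm dia on top, 85 mm high in all, 40 to 85 g, rigid. The point is on its axis, half-way up (42.5 mm above its foot); z along its axis, upward. Starts in a well of the wooden rack, up to 4 mm off the well's centre.
- green_mid (a point): green ink bottle, upright and round: body 32 mm dia up to 58 mm, green cap 24 mm dia on top, 85 mm high in all, 40 to 85 g, rigid. The point is on its axis, half-way up (42.5 mm above its foot); z along its axis, upward. Starts in a well of the wooden rack, up to 4 mm off the well's centre.
- blue_mid (a point): blue ink bottle, upright and round: body 32 mm dia up to 58 mm, blue cap 24 mm dia on top, 85 mm high in all, 40 to 85 g, rigid. The point is on its axis, half-way up (42.5 mm above its foot); z along its axis, upward. Starts in a well of the wooden rack, up to 4 mm off the well's centre.
- red_tab: red colour tab, 16 x 36 x 3 mm, fixed on the wooden rack's ledge in front of the well where the red bottle starts; it stays there and so shows the original order. Origin: centre of its underside, at the well's y in the rack's frame.
- yellow_tab: yellow colour tab, 16 x 36 x 3 mm, fixed on the wooden rack's ledge in front of the well where the yellow bottle starts; it stays there and so shows the original order. Origin: centre of its underside, at the well's y in the rack's frame.
- green_tab: green colour tab, 16 x 36 x 3 mm, fixed on the wooden rack's ledge in front of the well where the green bottle starts; it stays there and so shows the original order. Origin: centre of its underside, at the well's y in the rack's frame.
- blue_tab: blue colour tab, 16 x 36 x 3 mm, fixed on the wooden rack's ledge in front of the well where the blue bottle starts; it stays there and so shows the original order. Origin: centre of its underside, at the well's y in the rack's frame.
- can: bystander: a drinks can, 66 dia x 115 mm; loose on the desk, to be left alone. Origin: centre of its underside.
- tape: bystander: a roll of clear tape lying flat, 60 outside dia x 18 mm; loose on the desk, to be left alone. Origin: centre of its underside.
- inkpad: bystander: a black stamp ink pad with a mauve face, 60 x 60 x 15 mm; loose on the desk, to be left alone. Origin: centre of its underside.
- stamp: bystander: a wooden stamp block, 45 x 50 x 25 mm; loose on the desk, to be left alone. Origin: centre of its underside.
- punch: bystander: a white and lilac paper punch, 75 x 55 x 44 mm; loose on the desk, to be left alone. Origin: centre of its underside.
- mug: bystander: a blue mug, 80 dia x 90 mm; loose on the desk, to be left alone. Origin: centre of its underside.
- gluejar: bystander: a glue jar with an orange cap, 60 dia x 65 mm; loose on the desk, to be left alone. Origin: centre of its underside.

How it is judged:
By the outcome, as a careful person would: the job done as asked, in the order asked, and still so for the second after the job is handed in, with the robot touching nothing.
It also fails if it takes over 112 s, if anything falls off the work surface, if the arm or the gripper's body presses on something with over 40 N, if the wrist force passes 120 N, or if a joint passes its speed limit or range.

## Working session

There is one attempt and no reset: what is moved stays moved. The work goes in short steps, Python scripts to look and compute and a tool call to move; the robot and the scene stay as the last step left them, time stands still between calls to the robot, and variables do not carry over. Pictures are saved under pics/ and viewed, about 12 in all and at most 16, crops included, and the job is handed in when it is done.

Besides the shell and the picture viewer there is one more tool, called after ">>>" in YAML: its name, and indented under it one key for each argument. servo_tool: Moves the arm, as the interface text tells. Its arguments: {"type":"object","properties":{"rows":{"type":"array"},"force":{"type":"number"}},"required":["rows"]}

```bash
mkdir -p pics
cat > h.py <<'E'
import numpy as np, cv2
from station import sense, snapshot, sign_off, tip_extent
def cloud(s):
    h,w=s["z_map"].shape; f=h/2/np.tan(np.radians(s["vertical_fov"])/2)
    v,u=np.mgrid[:h,:w]; z=s["z_map"]
    P=np.stack([(u-s["cx"])/f*z,(v-s["cy"])/f*z,z],-1)
    T=np.array(s["cam_to_world"]); return P@T[:3,:3].T+T[:3,3]
E
python3 - <<'E'
from h import *
for n in ("top","scene"):
    s=snapshot(n); cv2.imwrite(f"pics/{n}0.png",s["image"]); np.savez(f"{n}0.npz",img=s["image"],P=cloud(s),z=s["z_map"])
    print(n,s["vertical_fov"],np.round(s["cam_to_world"],3).tolist())
print(sense(),tip_extent)
E
```

```text
top 52.13888595082844 [[-0.015, -0.991, 0.131, 0.466], [-0.999, 0.019, 0.032, 0.048], [-0.034, -0.131, -0.991, 1.057], [0.0, 0.0, 0.0, 1.0]]
scene 42.03662883581889 [[-0.74, 0.527, -0.418, 1.122], [0.672, 0.566, -0.477, 0.657], [-0.015, -0.634, -0.773, 0.999], [0.0, 0.0, 0.0, 1.0]]
{'t': 0.1, 'q': array([ 1.06950286e+00,  5.28427334e-01,  1.43378203e+00,  2.93298996e-05,
        1.18138857e+00, -1.78493896e-01]), 'qd': array([-0.00032887, -0.0038832 , -0.00105802,  0.00015873,  0.00105189,
        0.00074258]), 'tau': array([-1.25468490e-03, -4.43305278e+01, -1.78584981e+01, -2.76324581e-04,
        3.89687513e-03,  7.24202522e-06]), 'tcp_pos': array([0.19808145, 0.59246095, 0.40379536]), 'tool_rot': array([ 1.60705384e-01,  9.87001912e-01, -9.40762224e-04, -3.47054145e-04]), 'force': array([0.313232  , 0.6497834 , 0.59533647]), 'ft_torque': array([0.02162217, 0.00189259, 0.01637465]), 'finger_gap': 0.9958053145344088} 0.1734
```

View pics/top0.png

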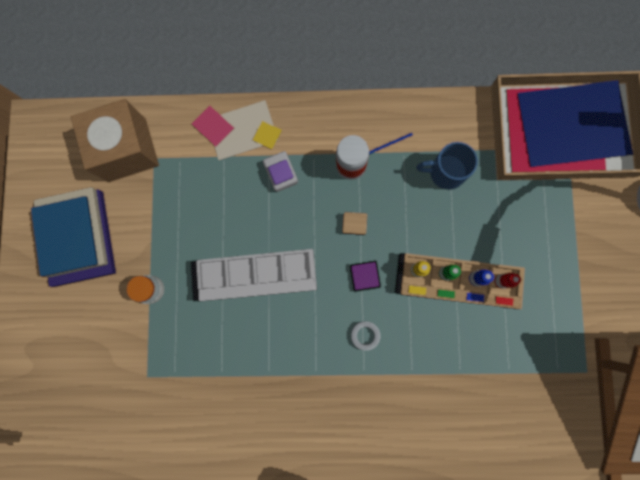

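View pics/scene0.png

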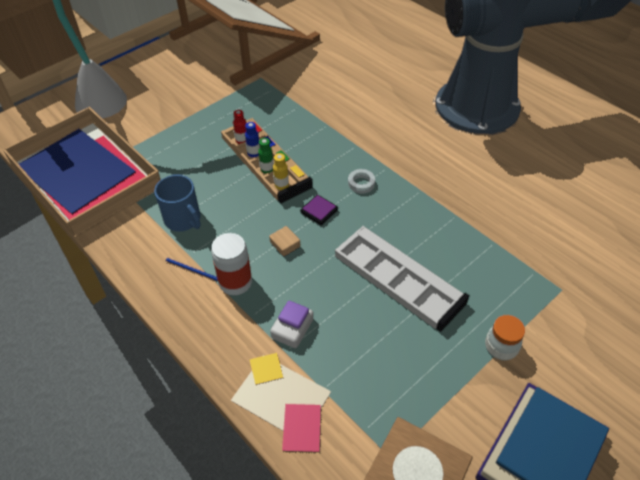

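Top view: wooden rack at right (yellow 424,268; green 452,271; blue 484,277; red 511,280; black end at left, 403,275), white rack at left (black end 195,280). The scene view agrees, with yellow nearest the wooden black end. Next I'll measure both racks and the caps.

```bash
cat > fit.py <<'E'
from h import *
from scipy.optimize import minimize
def fit(P,x0,bottles=False):
    # model heights in the rack frame: wells 6mm, tops 22mm, outside 0
    Q=P.reshape(-1,3); Q=Q[(np.hypot(*(Q[:,:2]-x0[:2]).T)<0.17)&(Q[:,2]<0.035)&(Q[:,2]>-0.01)]
    def cost(p):
        c,s=np.cos(p[2]),np.sin(p[2]); d=Q[:,:2]-p[:2]; x=d[:,0]*c+d[:,1]*s; y=-d[:,0]*s+d[:,1]*c
        sm=lambda t:1/(1+np.exp(-t/0.0015))
        well=sum(sm(0.0275-abs(y-k)) for k in (.09,.03,-.03,-.09))*sm(0.028-abs(x))
        body=sm(x+.053)*sm(.033-x)*sm(y+.1225)*sm(.1225-y)
        h=.022*body-(0 if bottles else .016)*well
        w=(y<.118)*(1-(well if bottles else 0)); return (w*np.minimum(abs(Q[:,2]-h),.012)).sum()/w.sum()+ (0)
    best=min((minimize(cost,[x0[0]+a,x0[1]+b,x0[2]],method="Nelder-Mead",options=dict(initial_simplex=np.array([x0[0]+a,x0[1]+b,x0[2]])+np.array([[0,0,0],[.008,0,0],[0,.008,0],[0,0,.06]]))) for a in(-.006,.006) for b in (-.01,0,.01)),key=lambda r:r.fun)
    return best.x,best.fun
E
python3 - <<'E'
from fit import *
d=np.load("top0.npz"); P,img=d["P"],d["img"]
hsv=cv2.cvtColor(img,cv2.COLOR_BGR2HSV)
w0=P[274,255]; k0=P[281,463]; print(w0,k0)
e=P[255,310]-P[262,205]; print("white yaw guess",np.arctan2(e[1],e[0]))
# caps
for n,(u,v) in dict(yellow=(424,268),green=(452,271),blue=(484,277),red=(511,280)).items():
    sub=P[v-14:v+15,u-14:u+15].reshape(-1,3); c=sub[(sub[:,2]>.082)&(sub[:,2]<.1)]
    (cx,cy),r=cv2.minEnclosingCircle((c[:,:2]*1000).astype(np.float32))
    print(n,len(c),np.round(c.mean(0),4),"circ",round(cx,1),round(cy,1),round(r,1),np.round(np.median(c[:,2]),4))
for n,(u,v) in dict(yt=(418,290),gt=(446,293),bt=(475,297),rt=(504,301)).items(): print(n,np.round(P[v,u],4))
print("white",fit(P,[w0[0],w0[1],0.05]))
print("wood",fit(P,[k0[0],k0[1],-0.1],True))
E
```

```text
[0.53337614 0.22443379 0.0231747 ] [ 0.51244151 -0.21660312  0.00164583]
white yaw guess -1.5250123796670034
yellow 120 [ 0.5362 -0.1182  0.0902] circ 536.4 -118.6 11.7 0.0904
green 119 [ 0.5285 -0.1777  0.0903] circ 528.6 -178.1 11.6 0.0905
blue 119 [ 0.5166 -0.2401  0.0901] circ 517.0 -240.7 11.7 0.0902
red 125 [ 0.5101 -0.2931  0.0903] circ 510.2 -293.9 11.8 0.0904
yt [ 0.4942 -0.1168  0.0258]
gt [ 0.4872 -0.1745  0.0247]
bt [ 0.478  -0.2337  0.0246]
rt [ 0.4689 -0.2936  0.0215]
white (array([0.54178136, 0.22631912, 0.0795989 ]), np.float64(0.002010272684539801))
wood (array([ 0.52205606, -0.21302559, -0.13877418]), np.float64(0.0019093536969464837))
```

```bash
python3 - <<'E'
from fit import *
s=snapshot("top"); img=s["image"]; f=240/np.tan(np.radians(s["vertical_fov"])/2); T=np.linalg.inv(s["cam_to_world"])
big=cv2.resize(img,None,fx=4,fy=4,interpolation=cv2.INTER_CUBIC)
def pj(p):
    q=T[:3,:3]@p+T[:3,3]; return np.array([q[0]/q[2]*f+s["cx"],q[1]/q[2]*f+s["cy"]])*4+2
for x,y,a in ((.5418,.2263,.0796),(.5220,-.2130,-.1388)):
    R=np.array([[np.cos(a),-np.sin(a)],[np.sin(a),np.cos(a)]])
    for k in (.09,.03,-.03,-.09):
        pts=[pj(np.r_[R@[i*.028,k+j*.0275]+[x,y],.022]) for i,j in((1,1),(1,-1),(-1,-1),(-1,1))]
        cv2.polylines(big,[np.int32(pts)],True,(0,0,255),1)
    pts=[pj(np.r_[R@[i,j]+[x,y],.022]) for i,j in((-.053,-.1225),(.033,-.1225),(.033,.1225),(-.053,.1225))]
    cv2.polylines(big,[np.int32(pts)],True,(255,0,255),1)
a=big[230*4:320*4,185*4:330*4]; b=big[230*4:320*4,390*4:535*4]
cv2.imwrite("pics/ov.png",cv2.resize(np.vstack([a,b]),(480,600)) if 0 else np.vstack([a,b])[:720,:580][::1])
E
python3 -c "
import cv2;i=cv2.imread('pics/ov.png');cv2.imwrite('pics/ov2.png',cv2.resize(i,None,fx=.83,fy=.83,interpolation=cv2.INTER_AREA))"
```

```text
(no output)
```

View pics/ov2.png

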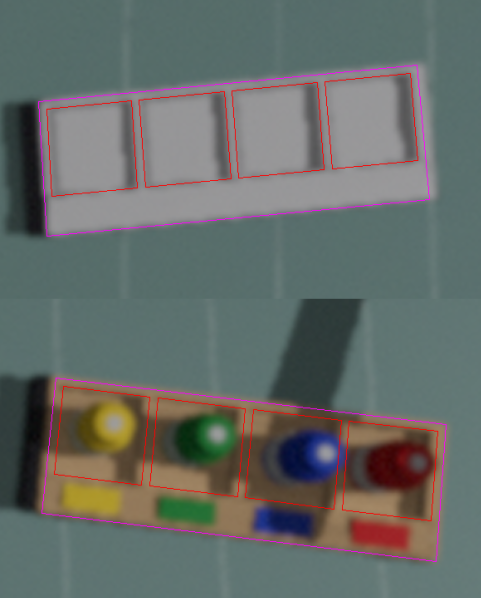

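Both fits hold: the red outlines lie on the white wells at (95–370, 80–190) and on the wooden wells. The cap heights (90 mm) and radii (11.7 mm) match the sizes given. Next I'll plan the moves.

```bash
cat > plan.py <<'E'
import sys
from h import *
from scipy.spatial.transform import Rotation as Ro
W={'yellow':(.5363,-.1184),'green':(.5286,-.1779),'blue':(.5168,-.2404),'red':(.5102,-.2934)}
def well(k,x=.5418,y=.2263,a=.0796): return (x-k*np.sin(a),y+k*np.cos(a))
G={'yellow':well(-.09),'green':well(-.03),'blue':well(.03),'red':well(.09)}
def rel(xy,z,yaw):
    s=sense(); R=Ro.from_quat(s["tool_rot"]).as_matrix(); d=R.T@(np.r_[xy,z]-s["tcp_pos"])
    t=R[:,:2].T@[np.cos(yaw),np.sin(yaw),0]; th=np.degrees(np.arctan2(-t[0],t[1])); th2=th-180*np.sign(th)
    return np.round(d*1000,1),round(th,1),round(th2,1)
if __name__=="__main__":
    s=sense(); print("t",round(s["t"],2),"tcp",np.round(s["tcp_pos"],4),"q",np.round(s["q"],2),"F",np.round(s["force"],1),"gap",round(s["finger_gap"],3), "tilt",np.round(Ro.from_quat(s["tool_rot"]).as_matrix()[:,2],4))
    for a in sys.argv[1:]:
        n,k=a.split(":"); print(a,rel(W[n],.34,-.139) if k=="w" else rel(G[n],.34,.08))
E
python3 plan.py yellow:w yellow:g red:w red:g
```

```text
t 0.15 tcp [0.1981 0.5925 0.4039] q [ 1.07  0.53  1.43 -0.    1.18 -0.18] F [ 0.2  0.2 -0.4] gap 1.004 tilt [-8.0e-04 -1.5e-03 -1.0e+00]
yellow:w (array([-546.3, -566.8,   64.7]), np.float64(79.5), np.float64(-100.5))
yellow:g (array([-477.4, -321. ,   64.4]), np.float64(66.9), np.float64(-113.1))
red:w (array([-577., -741.,   65.]), np.float64(79.5), np.float64(-100.5))
red:g (array([-406.9, -155.3,   64.1]), np.float64(66.9), np.float64(-113.1))
```

>>> servo_tool:
  rows:
    - [[-250, -260, 20], 40, 1]
    - [[-250, -260, 20], 40, 1]
    - [[-250, -260, 20], 40, 1]
    - [[-250, -260, 20], 40, 1]
    - [[-450, -470, 60], 66, 1]
    - [[-450, -470, 60], 66, 1]
    - [[-546, -567, 65], 79.5, 1]
    - [[-546, -567, 65], 79.5, 1]
  force: 40

```text
t: 0.95
tcp_pos: [0.3692, 0.2306, 0.3738]
tool_rot: [0.692, 0.722, -0.001, 0.0]
force: [1.2, -1.2, 0.1]
finger_gap: 1.001
```

```bash
python3 plan.py yellow:w
```

```text
t 0.95 tcp [0.3692 0.2306 0.3738] q [ 0.3   0.32  1.92 -0.    0.89  0.26] F [ 1.2 -1.2  0.1] gap 1.001 tilt [-4.0e-04 -1.4e-03 -1.0e+00]
yellow:w (array([-355.7,  152.2,   34.2]), np.float64(10.4), np.float64(-169.6))
```

>>> servo_tool:
  rows:
    - [[-356, 152, 34], 10.4, 1]
    - [[-356, 152, 34], 10.4, 1]
    - [[-356, 152, 34], 10.4, 1]
    - [[-356, 152, 34], 10.4, 1]
    - [[-356, 152, 34], 10.4, 1]
    - [[-356, 152, 34], 10.4, 1]
    - [[-356, 152, 34], 10.4, 1]
    - [[-356, 152, 34], 10.4, 1]

```text
t: 1.75
tcp_pos: [0.537, -0.1216, 0.3399]
tool_rot: [0.755, 0.656, -0.001, 0.001]
force: [1.3, 0.3, 0.1]
finger_gap: 1.002
```

```bash
python3 - <<'E'
from h import *
s=snapshot("wrist"); cv2.imwrite("pics/wr1.png",s["image"]); P=cloud(s); img=s["image"]
hsv=cv2.cvtColor(img,cv2.COLOR_BGR2HSV).astype(int)
m=(P[...,2]>.084)&(P[...,2]<.1)&(s["z_map"]>0)
n,l,st,ce=cv2.connectedComponentsWithStats(m.astype(np.uint8))
for i in range(1,n):
    if st[i,4]>150:
        c=P[l==i]; (x,y),r=cv2.minEnclosingCircle((c[:,:2]*1000).astype(np.float32)); print(st[i,4],np.round(ce[i]),np.round(np.median(hsv[l==i],0)),"circ",round(x,1),round(y,1),round(r,1),np.round(np.median(c[:,2]),4))
E
python3 plan.py yellow:w
```

```text
1210 [314. 245.] [ 24. 255. 226.] circ 537.5 -117.7 11.8 0.0928
1679 [613. 310.] [104. 120.  71.] circ 738.5 -195.1 37.6 0.0905
1058 [315. 331.] [ 60. 153. 148.] circ 529.1 -177.7 12.1 0.0928
931 [310. 410.] [117. 129. 176.] circ 517.1 -240.2 12.5 0.0927
t 1.8 tcp [ 0.5402 -0.1267  0.3399] q [-0.43  0.52  1.68 -0.01  0.94 -0.28] F [ 3.8 -3.7  0.2] gap 1.001 tilt [ 0.0063 -0.0075 -1.    ]
yellow:w (array([ 7.6, -5. , -0.2]), np.float64(-0.2), np.float64(179.8))
```

View pics/wr1.png

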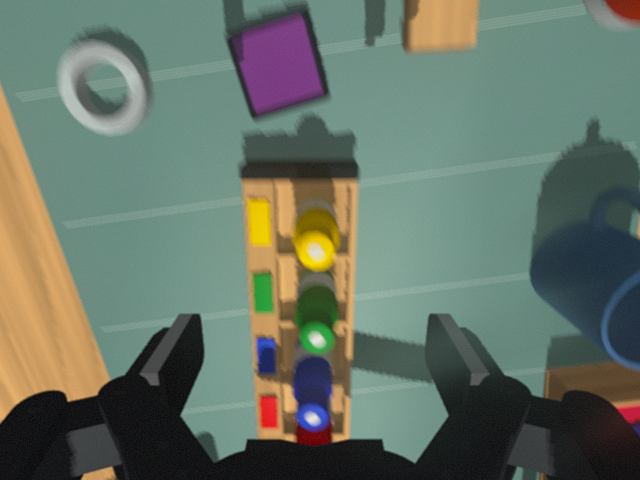

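The wrist view shows all four bottles upright (yellow cap 314,245; green 315,331; blue 310,410), and its positions agree with the top view to about 1 mm. Settle, then descend.

>>> servo_tool:
  rows:
    - [[7.6, -5, 0], 0, 1]
    - [[7.6, -5, 0], 0, 1]
    - [[7.6, -5, 0], 0, 1]
    - [[7.6, -5, 0], 0, 1]
    - [[7.6, -5, 0], 0, 1]
    - [[7.6, -5, 0], 0, 1]

```text
t: 2.4
tcp_pos: [0.5362, -0.1177, 0.34]
tool_rot: [0.756, 0.655, -0.0, 0.005]
force: [-0.7, 0.4, 0.2]
finger_gap: 1.0
```

```bash
python3 plan.py yellow:w
```

```text
t 2.4 tcp [ 0.5362 -0.1177  0.34  ] q [-0.42  0.51  1.69 -0.01  0.93 -0.27] F [-0.7  0.4  0.2] gap 1.0 tilt [ 0.0065 -0.0075 -1.    ]
yellow:w (array([-0.7,  0.2,  0. ]), np.float64(-0.2), np.float64(179.8))
```

```bash
sed -i 's/def rel(xy,z,yaw):/def rel(xy,z,yaw): # z: height of the grasp point/; s/d=R.T@(np.r_\[xy,z\]-s\["tcp_pos"\])/d=R.T@(np.r_[xy,z]-s["tcp_pos"])-[0,0,155]*np.array(.001)/' plan.py
python3 - <<'E'
p=open('plan.py').read()
i=p.index('        n,k=')
p=p[:i]+'''        n,k,z=a.split(":"); print(a,rel(W[n] if k=="w" else G[n],float(z)/1000,-.139 if k=="w" else .08))
'''
open('plan.py','w').write(p)
E
python3 plan.py yellow:w:50
```

```text
t 2.4 tcp [ 0.5362 -0.1177  0.34  ] q [-0.42  0.51  1.69 -0.01  0.93 -0.27] F [-0.7  0.4  0.2] gap 1.0 tilt [ 0.0065 -0.0075 -1.    ]
yellow:w:50 (array([  1.2,  -2. , 135. ]), np.float64(-0.2), np.float64(179.8))
```

>>> servo_tool:
  rows:
    - [[1.2, -2, 30], 0, 1]
    - [[1.2, -2, 60], 0, 1]
    - [[1.2, -2, 90], 0, 1]
    - [[1.2, -2, 115], 0, 1]
    - [[1.2, -2, 135], 0, 1]
    - [[1.2, -2, 135], 0, 1]
    - [[1.2, -2, 135], 0, 1]
    - [[1.2, -2, 135], 0, 1]

```text
t: 3.2
tcp_pos: [0.5358, -0.1173, 0.2061]
tool_rot: [0.755, 0.655, 0.0, 0.006]
force: [1.0, -1.0, 0.0]
finger_gap: 0.999
```

```bash
python3 plan.py yellow:w:50
```

```text
t 3.2 tcp [ 0.5358 -0.1173  0.2061] q [-0.42  0.73  1.77 -0.01  0.63 -0.27] F [ 1. -1.  0.] gap 0.999 tilt [ 0.0085 -0.0084 -0.9999]
yellow:w:50 (array([ 0.1, -0.8,  1.1]), np.float64(-0.2), np.float64(179.8))
```

>>> servo_tool:
  rows:
    - [[0, 0, 1], 0, -1]
    - [[0, 0, 1], 0, -1]
    - [[0, 0, 1], 0, -1]
    - [[0, 0, 1], 0, -1]
    - [[0, 0, 1], 0, -1]
    - [[0, 0, 1], 0, -1]
    - [[0, 0, 1], 0, -1]
    - [[0, 0, 1], 0, -1]
  force: 40

```text
t: 4.0
tcp_pos: [0.5358, -0.1174, 0.2058]
tool_rot: [0.755, 0.655, 0.001, 0.006]
force: [-0.4, 0.7, 6.2]
finger_gap: 0.361
```

>>> servo_tool:
  rows:
    - [[0, 0, -20], 0, -1]
    - [[0, 0, -50], 0, -1]
    - [[0, 0, -85], 0, -1]
    - [[0, 0, -120], 0, -1]
    - [[0, 0, -135], 0, -1]
    - [[0, 0, -135], 0, -1]
    - [[0, 0, -135], 0, -1]

```text
t: 4.7
tcp_pos: [0.5343, -0.1161, 0.3404]
tool_rot: [0.755, 0.655, 0.0, 0.006]
force: [-0.8, 0.9, -1.5]
finger_gap: 0.361
```

```bash
python3 plan.py yellow:g:185
```

```text
t 4.7 tcp [ 0.5343 -0.1161  0.3404] q [-0.42  0.51  1.7  -0.01  0.92 -0.27] F [-0.8  0.9 -1.5] gap 0.361 tilt [ 0.0084 -0.0084 -0.9999]
yellow:g:185 (array([253.3, -22.7,  -1.7]), np.float64(-12.7), np.float64(167.3))
```

>>> servo_tool:
  rows:
    - [[20, -2, -2], -1, -1]
    - [[60, -5, -2], -3, -1]
    - [[105, -9, -2], -5.5, -1]
    - [[150, -13, -2], -8, -1]
    - [[195, -17, -2], -10.5, -1]
    - [[230, -21, -2], -12, -1]
    - [[250, -23, -2], -12.7, -1]
    - [[253.3, -22.7, -2], -12.7, -1]

```text
t: 5.5
tcp_pos: [0.5467, 0.1403, 0.3382]
tool_rot: [0.677, 0.736, -0.002, 0.004]
force: [0.8, -0.3, -1.1]
finger_gap: 0.361
```

>>> servo_tool:
  rows:
    - [[0, 0, 0], 0, -1]
    - [[0, 0, 0], 0, -1]
    - [[0, 0, 0], 0, -1]

```text
t: 5.8
tcp_pos: [0.5467, 0.1391, 0.3376]
tool_rot: [0.678, 0.735, -0.002, 0.004]
force: [0.3, -1.2, -0.5]
finger_gap: 0.36
```

```bash
python3 plan.py yellow:g:50
```

```text
t 5.8 tcp [0.5467 0.1391 0.3376] q [ 0.05  0.53  1.65 -0.01  0.95 -0.02] F [ 0.3 -1.2 -0.5] gap 0.36 tilt [ 0.003  -0.0085 -1.    ]
yellow:g:50 (array([-1.000e-01,  1.400e+00,  1.326e+02]), np.float64(0.1), np.float64(-179.9))
```

>>> servo_tool:
  rows:
    - [[0, 1.4, 20], 0, -1]
    - [[0, 1.4, 50], 0, -1]
    - [[0, 1.4, 85], 0, -1]
    - [[0, 1.4, 110], 0, -1]
    - [[0, 1.4, 125], 0, -1]
    - [[0, 1.4, 131.5], 0, -1]
    - [[0, 1.4, 131.5], 0, -1]
    - [[0, 1.4, 131.5], 0, -1]

```text
t: 6.6
tcp_pos: [0.549, 0.1373, 0.2067]
tool_rot: [0.678, 0.735, -0.002, 0.004]
force: [0.8, 0.7, -0.4]
finger_gap: 0.362
```

```bash
python3 plan.py yellow:g:50
```

```text
t 6.6 tcp [0.549  0.1373 0.2067] q [ 0.05  0.74  1.72 -0.01  0.67 -0.02] F [ 0.8  0.7 -0.4] gap 0.362 tilt [ 0.0043 -0.0085 -1.    ]
yellow:g:50 (array([ 0.7, -0.7,  1.7]), np.float64(0.0), np.float64(-180.0))
```

>>> servo_tool:
  rows:
    - [[0.5, 0, 1.5], 0, -1]
    - [[0.5, 0, 1.5], 0, -1]
    - [[0.5, 0, 1.5], 0, 0.2]
    - [[0.5, 0, 1.5], 0, 0.5]
    - [[0.5, 0, 1.5], 0, 1]
    - [[0.5, 0, 1.5], 0, 1]
    - [[0.5, 0, 1.5], 0, 1]
    - [[0.5, 0, 1.5], 0, 1]

```text
t: 7.4
tcp_pos: [0.5489, 0.1378, 0.2051]
tool_rot: [0.678, 0.735, -0.002, 0.004]
force: [-0.2, -0.8, -0.7]
finger_gap: 0.998
```

>>> servo_tool:
  rows:
    - [[0, 0, -20], 0, 1]
    - [[0, 0, -50], 0, 1]
    - [[0, 0, -85], 0, 1]
    - [[0, 0, -120], 0, 1]
    - [[0, 0, -133], 0, 1]
    - [[0, 0, -133], 0, 1]
    - [[0, 0, -133], 0, 1]

```text
t: 8.1
tcp_pos: [0.5478, 0.1389, 0.3371]
tool_rot: [0.678, 0.735, -0.002, 0.004]
force: [-0.2, -0.2, 0.2]
finger_gap: 1.001
```

```bash
python3 - <<'E'
from h import *
s=snapshot("top"); cv2.imwrite("pics/t2.png",s["image"][200:340,170:550].repeat(2,0).repeat(2,1)); P=cloud(s)
m=((P[...,2]>.06)&(P[...,2]<.1)&(abs(P[...,0]-.53)<.06)).astype(np.uint8)
n,l,st,ce=cv2.connectedComponentsWithStats(m)
for i in range(1,n):
    if st[i,4]>40: c=P[l==i]; c=c[c[:,2]>.082]; print(st[i,4],np.round(ce[i]),np.round(c.mean(0),4) if len(c) else 0)
E
python3 plan.py green:w:185
```

```text
348 [ 52. 260.] 0
155 [ 82. 257.] 0
209 [451. 272.] [ 0.5285 -0.1779  0.0903]
215 [484. 277.] [ 0.5168 -0.2402  0.0905]
228 [511. 280.] [ 0.51   -0.2929  0.09  ]
530 [139. 289.] 0
t 8.15 tcp [0.5477 0.1389 0.3365] q [ 0.05  0.54  1.65 -0.01  0.95 -0.02] F [ 0.2 -0.1 -0.5] gap 1.002 tilt [ 9.0e-04 -8.7e-03 -1.0e+00]
green:w:185 (array([-312.9,  -44.5,   -0.8]), np.float64(12.6), np.float64(-167.4))
```

View pics/t2.png

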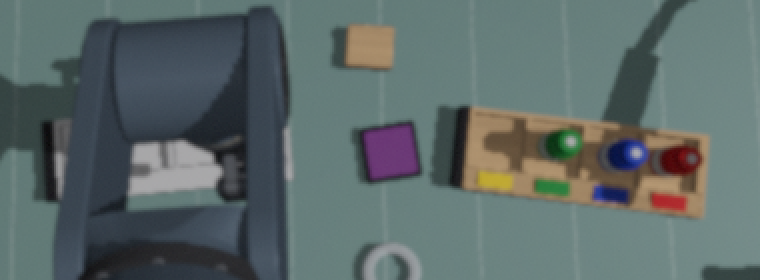

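The arm hides yellow in this view. The other three bottles are unmoved (green at 563,143 in the crop), so on to green; I'll check yellow from there.

>>> servo_tool:
  rows:
    - [[-25, -4, 0], 1, 1]
    - [[-70, -10, 0], 3, 1]
    - [[-120, -17, 0], 5, 1]
    - [[-170, -24, 0], 7, 1]
    - [[-220, -31, 0], 9, 1]
    - [[-265, -38, 0], 11, 1]
    - [[-300, -43, 0], 12.6, 1]
    - [[-313, -44.5, 0], 12.6, 1]

```text
t: 8.95
tcp_pos: [0.5279, -0.1801, 0.3372]
tool_rot: [0.756, 0.654, -0.003, 0.003]
force: [0.5, -0.9, -0.3]
finger_gap: 0.999
```

>>> servo_tool:
  rows:
    - [[0, 0, 0], 0, 1]
    - [[0, 0, 0], 0, 1]
    - [[0, 0, 0], 0, 1]

```text
t: 9.25
tcp_pos: [0.5277, -0.1784, 0.3365]
tool_rot: [0.756, 0.655, -0.003, 0.001]
force: [0.1, 0.0, 0.3]
finger_gap: 0.999
```

```bash
cat > chk.py <<'E'
from h import *
s=snapshot("top"); P=cloud(s); hsv=cv2.cvtColor(s["image"],cv2.COLOR_BGR2HSV)
m=((P[...,2]>.082)&(P[...,2]<.1)&(abs(P[...,0]-.53)<.06)&(P[...,1]<.37)).astype(np.uint8)
n,l,st,ce=cv2.connectedComponentsWithStats(m)
for i in range(1,n):
    if 60<st[i,4]<300: print(st[i,4],np.round(ce[i]),np.round(P[l==i].mean(0),4),np.median(hsv[l==i],0))
E
python3 chk.py; python3 plan.py green:w:50
```

```text
109 [294. 263.] [0.5492 0.1354 0.0902] [ 24. 177. 112.]
118 [454. 271.] [ 0.5286 -0.1779  0.0901] [ 66. 141. 123.]
t 9.3 tcp [ 0.5279 -0.1783  0.3368] q [-0.52  0.53  1.67 -0.01  0.94 -0.38] F [0.7 0.3 0.5] gap 1.005 tilt [-0.0029 -0.0068 -1.    ]
green:w:50 (array([  2.6,   1.2, 131.7]), np.float64(-0.1), np.float64(179.9))
```

Yellow stands at (0.549, 0.135) with its cap at 90 mm, upright in its well. Green next.

>>> servo_tool:
  rows:
    - [[2.6, 1.2, 25], 0, 1]
    - [[2.6, 1.2, 55], 0, 1]
    - [[2.6, 1.2, 85], 0, 1]
    - [[2.6, 1.2, 110], 0, 1]
    - [[2.6, 1.2, 128], 0, 1]
    - [[2.6, 1.2, 132.5], 0, 1]
    - [[2.6, 1.2, 132.5], 0, 1]
    - [[2.6, 1.2, 132.5], 0, 1]

```text
t: 10.1
tcp_pos: [0.5295, -0.1764, 0.2051]
tool_rot: [0.755, 0.656, -0.003, 0.002]
force: [0.3, -0.4, 0.1]
finger_gap: 0.999
```

>>> servo_tool:
  rows:
    - [[0, 0, 0], 0, -1]
    - [[0, 0, 0], 0, -1]
    - [[0, 0, 0], 0, -1]
    - [[0, 0, 0], 0, -1]
    - [[0, 0, 0], 0, -1]
    - [[0, 0, 0], 0, -1]
    - [[0, 0, 0], 0, -1]
    - [[0, 0, 0], 0, -1]

```text
t: 10.9
tcp_pos: [0.5296, -0.1765, 0.2058]
tool_rot: [0.755, 0.656, -0.003, 0.003]
force: [-1.9, -0.5, 5.9]
finger_gap: 0.364
```

>>> servo_tool:
  rows:
    - [[0, 0, -20], 0, -1]
    - [[0, 0, -50], 0, -1]
    - [[0, 0, -85], 0, -1]
    - [[0, 0, -120], 0, -1]
    - [[0, 0, -135], 0, -1]
    - [[0, 0, -135], 0, -1]
    - [[0, 0, -135], 0, -1]

```text
t: 11.6
tcp_pos: [0.5293, -0.1753, 0.3403]
tool_rot: [0.755, 0.656, -0.003, 0.002]
force: [0.4, 0.1, -1.8]
finger_gap: 0.361
```

```bash
python3 plan.py green:g:185
```

```text
t 11.6 tcp [ 0.5293 -0.1753  0.3403] q [-0.52  0.52  1.67 -0.01  0.95 -0.37] F [ 0.4  0.1 -1.8] gap 0.361 tilt [-0.0016 -0.0075 -1.    ]
green:g:185 (array([371.3, -37.3,  -2.5]), np.float64(-12.6), np.float64(167.4))
```

>>> servo_tool:
  rows:
    - [[33, -3, -2], -1, -1]
    - [[82, -8, -2], -3, -1]
    - [[132, -13, -2], -5, -1]
    - [[182, -18, -2], -7, -1]
    - [[232, -23, -2], -9, -1]
    - [[282, -28, -2], -11, -1]
    - [[331, -33, -2], -12.6, -1]
    - [[365, -37, -2], -12.6, -1]

```text
t: 12.4
tcp_pos: [0.543, 0.1942, 0.3372]
tool_rot: [0.678, 0.735, -0.005, 0.0]
force: [1.2, -0.0, -0.1]
finger_gap: 0.363
```

>>> servo_tool:
  rows:
    - [[0, 0, 0], 0, -1]
    - [[0, 0, 0], 0, -1]
    - [[0, 0, 0], 0, -1]
    - [[0, 0, 0], 0, -1]

```text
t: 12.8
tcp_pos: [0.5431, 0.1927, 0.3366]
tool_rot: [0.679, 0.735, -0.005, 0.0]
force: [1.1, -0.4, -1.0]
finger_gap: 0.362
```

```bash
python3 plan.py green:g:50
```

```text
t 12.8 tcp [0.5431 0.1927 0.3366] q [ 0.15  0.55  1.62 -0.01  0.98  0.07] F [ 1.1 -0.4 -1. ] gap 0.362 tilt [-0.007  -0.008  -0.9999]
green:g:50 (array([  5.7,   3.6, 131.5]), np.float64(-0.0), np.float64(180.0))
```

>>> servo_tool:
  rows:
    - [[5.7, 3.6, 20], 0, -1]
    - [[5.7, 3.6, 50], 0, -1]
    - [[5.7, 3.6, 85], 0, -1]
    - [[5.7, 3.6, 110], 0, -1]
    - [[5.7, 3.6, 125], 0, -1]
    - [[5.7, 3.6, 131], 0, -1]
    - [[5.7, 3.6, 131], 0, -1]
    - [[5.7, 3.6, 131], 0, -1]

```text
t: 13.6
tcp_pos: [0.546, 0.1971, 0.2065]
tool_rot: [0.679, 0.734, -0.004, 0.001]
force: [0.2, -0.6, -0.7]
finger_gap: 0.356
```

```bash
python3 plan.py green:g:50
```

```text
t 13.6 tcp [0.546  0.1971 0.2065] q [ 0.16  0.76  1.68 -0.01  0.71  0.09] F [ 0.2 -0.6 -0.7] gap 0.356 tilt [-0.0047 -0.0077 -1.    ]
green:g:50 (array([ 0.5, -1.1,  1.5]), np.float64(-0.1), np.float64(179.9))
```

>>> servo_tool:
  rows:
    - [[0.5, -1, 1.3], 0, -1]
    - [[0.5, -1, 1.3], 0, -1]
    - [[0.5, -1, 1.3], 0, 0.2]
    - [[0.5, -1, 1.3], 0, 0.5]
    - [[0.5, -1, 1.3], 0, 1]
    - [[0.5, -1, 1.3], 0, 1]
    - [[0.5, -1, 1.3], 0, 1]
    - [[0.5, -1, 1.3], 0, 1]

```text
t: 14.4
tcp_pos: [0.545, 0.1976, 0.2052]
tool_rot: [0.679, 0.734, -0.004, 0.001]
force: [1.0, -0.4, -1.3]
finger_gap: 1.0
```

>>> servo_tool:
  rows:
    - [[0, 0, -20], 0, 1]
    - [[0, 0, -50], 0, 1]
    - [[0, 0, -85], 0, 1]
    - [[0, 0, -120], 0, 1]
    - [[0, 0, -133], 0, 1]
    - [[0, 0, -133], 0, 1]
    - [[0, 0, -133], 0, 1]

```text
t: 15.1
tcp_pos: [0.545, 0.1985, 0.3372]
tool_rot: [0.679, 0.734, -0.005, 0.0]
force: [-0.6, -0.0, -0.5]
finger_gap: 0.998
```

```bash
python3 plan.py blue:w:185
```

```text
t 15.1 tcp [0.545  0.1985 0.3372] q [ 0.16  0.55  1.61 -0.01  0.99  0.08] F [-0.6 -0.  -0.5] gap 0.998 tilt [-0.0066 -0.008  -0.9999]
blue:w:185 (array([-434.2,  -61.4,    0.9]), np.float64(12.5), np.float64(-167.5))
```

>>> servo_tool:
  rows:
    - [[-40, -6, 0], 1, 1]
    - [[-90, -13, 0], 3, 1]
    - [[-139, -20, 0], 5, 1]
    - [[-188, -27, 0], 7, 1]
    - [[-237, -34, 0], 9, 1]
    - [[-286, -41, 0], 11, 1]
    - [[-335, -48, 0], 12.5, 1]
    - [[-375, -53, 0], 12.5, 1]

```text
t: 15.9
tcp_pos: [0.5205, -0.1819, 0.338]
tool_rot: [0.755, 0.655, -0.006, -0.001]
force: [0.9, -0.6, -0.3]
finger_gap: 1.001
```

>>> servo_tool:
  rows:
    - [[-40, 0, 0], 0, 1]
    - [[-55, 0, 0], 0, 1]
    - [[-55, 0, 0], 0, 1]
    - [[-55, 0, 0], 0, 1]
    - [[-55, 0, 0], 0, 1]

```text
t: 16.4
tcp_pos: [0.5127, -0.2344, 0.3377]
tool_rot: [0.755, 0.656, -0.006, -0.002]
force: [-0.1, 0.3, 1.0]
finger_gap: 1.003
```

```bash
python3 chk.py; python3 plan.py blue:w:50
```

```text
109 [294. 263.] [0.5493 0.1355 0.0905] [ 24. 173. 109.]
112 [264. 266.] [0.5439 0.1944 0.0903] [ 66.  132.5 118.5]
120 [486. 276.] [ 0.5166 -0.24    0.0901] [115. 166. 151.]
t 16.45 tcp [ 0.5129 -0.2344  0.338 ] q [-0.62  0.53  1.65 -0.01  0.96 -0.48] F [-0.8 -0.1  0.5] gap 0.997 tilt [-0.0115 -0.0047 -0.9999]
blue:w:50 (array([ -3.6,   7.8, 133. ]), np.float64(-0.0), np.float64(180.0))
```

Yellow and green both stand in their wells with caps at 90 mm. Blue next.

>>> servo_tool:
  rows:
    - [[-3.6, 7.8, 25], 0, 1]
    - [[-3.6, 7.8, 55], 0, 1]
    - [[-3.6, 7.8, 85], 0, 1]
    - [[-3.6, 7.8, 110], 0, 1]
    - [[-3.6, 7.8, 128], 0, 1]
    - [[-3.6, 7.8, 133.5], 0, 1]
    - [[-3.6, 7.8, 133.5], 0, 1]
    - [[-3.6, 7.8, 133.5], 0, 1]

```text
t: 17.25
tcp_pos: [0.5191, -0.2393, 0.2053]
tool_rot: [0.754, 0.657, -0.006, -0.001]
force: [-0.0, 0.7, 1.1]
finger_gap: 1.003
```

>>> servo_tool:
  rows:
    - [[0, 0, 0], 0, -1]
    - [[0, 0, 0], 0, -1]
    - [[0, 0, 0], 0, -1]
    - [[0, 0, 0], 0, -1]
    - [[0, 0, 0], 0, -1]
    - [[0, 0, 0], 0, -1]
    - [[0, 0, 0], 0, -1]
    - [[0, 0, 0], 0, -1]

```text
t: 18.05
tcp_pos: [0.5192, -0.2394, 0.206]
tool_rot: [0.754, 0.656, -0.006, -0.001]
force: [-0.4, 0.1, 5.1]
finger_gap: 0.36
```

>>> servo_tool:
  rows:
    - [[0, 0, -20], 0, -1]
    - [[0, 0, -50], 0, -1]
    - [[0, 0, -85], 0, -1]
    - [[0, 0, -120], 0, -1]
    - [[0, 0, -135], 0, -1]
    - [[0, 0, -135], 0, -1]
    - [[0, 0, -135], 0, -1]

```text
t: 18.75
tcp_pos: [0.5201, -0.2384, 0.3405]
tool_rot: [0.754, 0.656, -0.006, -0.001]
force: [-0.7, 0.2, -1.0]
finger_gap: 0.36
```

```bash
python3 plan.py blue:g:185
```

```text
t 18.75 tcp [ 0.5201 -0.2384  0.3405] q [-0.62  0.54  1.63 -0.01  0.98 -0.48] F [-0.7  0.2 -1. ] gap 0.36 tilt [-0.0103 -0.0055 -0.9999]
blue:g:185 (array([493.5, -47.7,  -2.5]), np.float64(-12.5), np.float64(167.5))
```

>>> servo_tool:
  rows:
    - [[33, -3, -2], -1, -1]
    - [[78, -8, -2], -2, -1]
    - [[125, -12, -2], -4, -1]
    - [[170, -16, -2], -5, -1]
    - [[210, -20, -2], -6, -1]
    - [[240, -24, -2], -6, -1]
    - [[250, -25, -2], -6, -1]
    - [[250, -25, -2], -6, -1]

```text
t: 19.55
tcp_pos: [0.5294, 0.0139, 0.3395]
tool_rot: [0.718, 0.696, -0.007, -0.003]
force: [0.4, 0.5, -0.7]
finger_gap: 0.363
```

```bash
python3 plan.py blue:g:185
```

```text
t 19.55 tcp [0.5294 0.0139 0.3395] q [-0.18  0.49  1.73 -0.01  0.93 -0.15] F [ 0.4  0.5 -0.7] gap 0.363 tilt [-0.0136 -0.0052 -0.9999]
blue:g:185 (array([243.4,   4.6,  -1.9]), np.float64(-6.4), np.float64(173.6))
```

>>> servo_tool:
  rows:
    - [[30, 0, 0], -1, -1]
    - [[75, 1, 0], -2, -1]
    - [[120, 2, 0], -3.5, -1]
    - [[165, 3, 0], -5, -1]
    - [[205, 4, 0], -6, -1]
    - [[233, 4.6, 0], -6.4, -1]
    - [[243.4, 4.6, 0], -6.4, -1]
    - [[243.4, 4.6, 0], -6.4, -1]

```text
t: 20.35
tcp_pos: [0.5419, 0.2568, 0.3372]
tool_rot: [0.678, 0.735, -0.007, -0.003]
force: [0.3, -0.1, -0.7]
finger_gap: 0.36
```

>>> servo_tool:
  rows:
    - [[0, 0, 0], 0, -1]
    - [[0, 0, 0], 0, -1]
    - [[0, 0, 0], 0, -1]

```text
t: 20.65
tcp_pos: [0.5422, 0.2553, 0.3372]
tool_rot: [0.679, 0.734, -0.007, -0.003]
force: [-0.6, -1.0, -0.5]
finger_gap: 0.362
```

```bash
python3 plan.py blue:g:50
```

```text
t 20.65 tcp [0.5422 0.2553 0.3372] q [ 0.25  0.58  1.56 -0.    1.02  0.18] F [-0.6 -1.  -0.5] gap 0.362 tilt [-0.0147 -0.0064 -0.9999]
blue:g:50 (array([  2.6,   1.6, 132.2]), np.float64(-0.1), np.float64(179.9))
```

>>> servo_tool:
  rows:
    - [[2.6, 1.6, 20], 0, -1]
    - [[2.6, 1.6, 50], 0, -1]
    - [[2.6, 1.6, 85], 0, -1]
    - [[2.6, 1.6, 110], 0, -1]
    - [[2.6, 1.6, 125], 0, -1]
    - [[2.6, 1.6, 132], 0, -1]
    - [[2.6, 1.6, 132], 0, -1]
    - [[2.6, 1.6, 132], 0, -1]

```text
t: 21.45
tcp_pos: [0.5424, 0.257, 0.2063]
tool_rot: [0.679, 0.734, -0.006, -0.003]
force: [0.5, -0.2, 0.0]
finger_gap: 0.36
```

```bash
python3 plan.py blue:g:50
```

```text
t 21.45 tcp [0.5424 0.257  0.2063] q [ 0.26  0.77  1.63 -0.    0.76  0.18] F [ 0.5 -0.2  0. ] gap 0.36 tilt [-0.0123 -0.0058 -0.9999]
blue:g:50 (array([ 0.2, -1. ,  1.3]), np.float64(-0.1), np.float64(179.9))
```

>>> servo_tool:
  rows:
    - [[0, -1, 1], 0, -1]
    - [[0, -1, 1], 0, -1]
    - [[0, -1, 1], 0, 0.2]
    - [[0, -1, 1], 0, 0.5]
    - [[0, -1, 1], 0, 1]
    - [[0, -1, 1], 0, 1]
    - [[0, -1, 1], 0, 1]
    - [[0, -1, 1], 0, 1]

```text
t: 22.25
tcp_pos: [0.5413, 0.2569, 0.2052]
tool_rot: [0.679, 0.734, -0.006, -0.003]
force: [-0.4, -0.2, -0.5]
finger_gap: 1.0
```

>>> servo_tool:
  rows:
    - [[0, 0, -20], 0, 1]
    - [[0, 0, -50], 0, 1]
    - [[0, 0, -85], 0, 1]
    - [[0, 0, -120], 0, 1]
    - [[0, 0, -133], 0, 1]
    - [[0, 0, -133], 0, 1]
    - [[0, 0, -133], 0, 1]

```text
t: 22.95
tcp_pos: [0.5424, 0.2575, 0.3371]
tool_rot: [0.679, 0.734, -0.007, -0.003]
force: [-0.4, 0.2, -0.0]
finger_gap: 1.001
```

```bash
python3 plan.py red:w:185
```

```text
t 22.95 tcp [0.5424 0.2575 0.3371] q [ 0.26  0.58  1.56 -0.    1.02  0.18] F [-0.4  0.2 -0. ] gap 1.001 tilt [-0.0144 -0.0064 -0.9999]
red:w:185 (array([-545.9,  -73.1,    1.1]), np.float64(12.5), np.float64(-167.5))
```

>>> servo_tool:
  rows:
    - [[-35, -5, 0], 1, 1]
    - [[-80, -11, 0], 2, 1]
    - [[-125, -17, 0], 4, 1]
    - [[-170, -23, 0], 5, 1]
    - [[-215, -29, 0], 6, 1]
    - [[-250, -34, 0], 6, 1]
    - [[-265, -36, 0], 6, 1]
    - [[-265, -36, 0], 6, 1]

```text
t: 23.75
tcp_pos: [0.527, -0.0111, 0.3375]
tool_rot: [0.717, 0.697, -0.008, -0.004]
force: [0.2, 0.5, 1.1]
finger_gap: 0.999
```

```bash
python3 plan.py red:w:185
```

```text
t 23.75 tcp [ 0.527  -0.0111  0.3375] q [-0.23  0.49  1.74 -0.01  0.92 -0.19] F [0.2 0.5 1.1] gap 0.999 tilt [-0.0174 -0.0054 -0.9998]
red:w:185 (array([-281.8,   -5.8,   -0.7]), np.float64(6.3), np.float64(-173.7))
```

>>> servo_tool:
  rows:
    - [[-33, 0, 0], 1, 1]
    - [[-80, -1, 0], 2, 1]
    - [[-128, -2, 0], 4, 1]
    - [[-176, -3, 0], 5, 1]
    - [[-224, -4, 0], 6.3, 1]
    - [[-262, -5.8, 0], 6.3, 1]
    - [[-281.8, -5.8, 0], 6.3, 1]
    - [[-281.8, -5.8, 0], 6.3, 1]

```text
t: 24.55
tcp_pos: [0.5134, -0.2936, 0.3385]
tool_rot: [0.755, 0.655, -0.008, -0.004]
force: [-0.7, 0.8, 0.6]
finger_gap: 1.001
```

>>> servo_tool:
  rows:
    - [[0, 0, 0], 0, 1]
    - [[0, 0, 0], 0, 1]
    - [[0, 0, 0], 0, 1]

```text
t: 24.85
tcp_pos: [0.5137, -0.2915, 0.3384]
tool_rot: [0.754, 0.656, -0.008, -0.004]
force: [0.3, 0.1, 0.2]
finger_gap: 1.005
```

```bash
python3 chk.py; python3 plan.py red:w:50
```

```text
110 [294. 263.] [0.5492 0.1355 0.0904] [ 24. 170. 177.]
110 [264. 266.] [0.5442 0.1945 0.0906] [ 66.  128.5 118. ]
113 [235. 269.] [0.5391 0.2538 0.0905] [116. 158. 145.]
125 [514. 279.] [ 0.5101 -0.2931  0.0901] [177. 183.  95.]
t 24.9 tcp [ 0.5137 -0.2918  0.3385] q [-0.7   0.57  1.58 -0.02  1.01 -0.55] F [ 0.3 -0.3  0.1] gap 1.002 tilt [-0.0177 -0.0044 -0.9998]
red:w:50 (array([-1.000e-01,  1.600e+00,  1.335e+02]), np.float64(-0.0), np.float64(180.0))
```

Three bottles stand correctly. Red is last.

>>> servo_tool:
  rows:
    - [[0, 1.6, 25], 0, 1]
    - [[0, 1.6, 55], 0, 1]
    - [[0, 1.6, 85], 0, 1]
    - [[0, 1.6, 110], 0, 1]
    - [[0, 1.6, 128], 0, 1]
    - [[0, 1.6, 134], 0, 1]
    - [[0, 1.6, 134], 0, 1]
    - [[0, 1.6, 134], 0, 1]

```text
t: 25.7
tcp_pos: [0.5134, -0.2926, 0.2054]
tool_rot: [0.754, 0.656, -0.008, -0.003]
force: [-0.2, -0.1, -0.6]
finger_gap: 1.001
```

>>> servo_tool:
  rows:
    - [[0, 0, 0], 0, -1]
    - [[0, 0, 0], 0, -1]
    - [[0, 0, 0], 0, -1]
    - [[0, 0, 0], 0, -1]
    - [[0, 0, 0], 0, -1]
    - [[0, 0, 0], 0, -1]
    - [[0, 0, 0], 0, -1]
    - [[0, 0, 0], 0, -1]

```text
t: 26.5
tcp_pos: [0.5136, -0.2927, 0.2062]
tool_rot: [0.754, 0.656, -0.008, -0.003]
force: [-0.6, 1.5, 5.8]
finger_gap: 0.36
```

>>> servo_tool:
  rows:
    - [[0, 0, -20], 0, -1]
    - [[0, 0, -50], 0, -1]
    - [[0, 0, -85], 0, -1]
    - [[0, 0, -120], 0, -1]
    - [[0, 0, -135], 0, -1]
    - [[0, 0, -135], 0, -1]
    - [[0, 0, -135], 0, -1]

```text
t: 27.2
tcp_pos: [0.5153, -0.2916, 0.3405]
tool_rot: [0.754, 0.656, -0.008, -0.003]
force: [0.2, -0.3, -0.8]
finger_gap: 0.363
```

```bash
python3 plan.py red:g:185
```

```text
t 27.2 tcp [ 0.5153 -0.2916  0.3405] q [-0.7   0.56  1.58 -0.02  1.01 -0.55] F [ 0.2 -0.3 -0.8] gap 0.363 tilt [-0.0165 -0.0054 -0.9998]
red:g:185 (array([605.6, -62.6,  -3.1]), np.float64(-12.5), np.float64(167.5))
```

>>> servo_tool:
  rows:
    - [[33, -3, -3], -1, -1]
    - [[80, -8, -3], -2, -1]
    - [[130, -13, -3], -4, -1]
    - [[180, -18, -3], -5, -1]
    - [[230, -23, -3], -6, -1]
    - [[272, -27, -3], -6, -1]
    - [[295, -30, -3], -6, -1]
    - [[295, -30, -3], -6, -1]

```text
t: 28.0
tcp_pos: [0.5253, 0.0078, 0.3397]
tool_rot: [0.717, 0.697, -0.009, -0.006]
force: [0.2, -0.8, -1.5]
finger_gap: 0.357
```

```bash
python3 plan.py red:g:185
```

```text
t 28.0 tcp [0.5253 0.0078 0.3397] q [-0.2   0.49  1.74 -0.01  0.93 -0.16] F [ 0.2 -0.8 -1.5] gap 0.357 tilt [-0.0215 -0.0038 -0.9998]
red:g:185 (array([309. ,   3.5,  -1.7]), np.float64(-6.3), np.float64(173.7))
```

>>> servo_tool:
  rows:
    - [[35, 0, 0], -1, -1]
    - [[85, 1, 0], -2, -1]
    - [[135, 2, 0], -3.5, -1]
    - [[185, 3, 0], -5, -1]
    - [[234, 3.5, 0], -6.3, -1]
    - [[280, 3.5, 0], -6.3, -1]
    - [[309, 3.5, 0], -6.3, -1]
    - [[309, 3.5, 0], -6.3, -1]

```text
t: 28.8
tcp_pos: [0.5379, 0.3191, 0.3365]
tool_rot: [0.677, 0.736, -0.009, -0.007]
force: [0.1, -0.7, 0.3]
finger_gap: 0.363
```

>>> servo_tool:
  rows:
    - [[0, 0, 0], 0, -1]
    - [[0, 0, 0], 0, -1]
    - [[0, 0, 0], 0, -1]
    - [[0, 0, 0], 0, -1]

```text
t: 29.2
tcp_pos: [0.5382, 0.3178, 0.3364]
tool_rot: [0.677, 0.735, -0.009, -0.007]
force: [0.0, -0.3, 0.5]
finger_gap: 0.36
```

```bash
python3 plan.py red:g:50
```

```text
t 29.2 tcp [0.5382 0.3178 0.3364] q [0.35 0.61 1.49 0.   1.06 0.27] F [ 0.  -0.3  0.5] gap 0.36 tilt [-0.023  -0.0039 -0.9997]
red:g:50 (array([ -0.9,   2.9, 131.4]), np.float64(0.1), np.float64(-179.9))
```

>>> servo_tool:
  rows:
    - [[-1, 2.9, 20], 0, -1]
    - [[-1, 2.9, 50], 0, -1]
    - [[-1, 2.9, 85], 0, -1]
    - [[-1, 2.9, 110], 0, -1]
    - [[-1, 2.9, 125], 0, -1]
    - [[-1, 2.9, 131], 0, -1]
    - [[-1, 2.9, 131], 0, -1]
    - [[-1, 2.9, 131], 0, -1]

```text
t: 30.0
tcp_pos: [0.5389, 0.3165, 0.2065]
tool_rot: [0.678, 0.735, -0.008, -0.007]
force: [-0.9, 0.6, -1.1]
finger_gap: 0.363
```

```bash
python3 plan.py red:g:50
```

```text
t 30.0 tcp [0.5389 0.3165 0.2065] q [0.35 0.79 1.56 0.01 0.81 0.27] F [-0.9  0.6 -1.1] gap 0.363 tilt [-0.0207 -0.0031 -0.9998]
red:g:50 (array([ 0.1, -1. ,  1.5]), np.float64(0.1), np.float64(-179.9))
```

>>> servo_tool:
  rows:
    - [[0, -1, 1.2], 0, -1]
    - [[0, -1, 1.2], 0, -1]
    - [[0, -1, 1.2], 0, 0.2]
    - [[0, -1, 1.2], 0, 0.5]
    - [[0, -1, 1.2], 0, 1]
    - [[0, -1, 1.2], 0, 1]
    - [[0, -1, 1.2], 0, 1]
    - [[0, -1, 1.2], 0, 1]

```text
t: 30.8
tcp_pos: [0.5378, 0.3164, 0.2052]
tool_rot: [0.678, 0.735, -0.008, -0.007]
force: [-0.4, -0.2, -0.8]
finger_gap: 1.003
```

>>> servo_tool:
  rows:
    - [[0, 0, -20], 0, 1]
    - [[0, 0, -50], 0, 1]
    - [[0, 0, -85], 0, 1]
    - [[0, 0, -120], 0, 1]
    - [[0, 0, -150], 0, 1]
    - [[0, 0, -150], 0, 1]
    - [[0, 0, -150], 0, 1]

```text
t: 31.5
tcp_pos: [0.5408, 0.3168, 0.3557]
tool_rot: [0.678, 0.735, -0.008, -0.006]
force: [-0.3, -0.1, -0.0]
finger_gap: 0.998
```

>>> servo_tool:
  rows:
    - [[-40, 0, 0], 0, 1]
    - [[-85, 0, 0], 0, 1]
    - [[-130, 0, 0], 0, 1]
    - [[-175, 0, 0], 0, 1]
    - [[-220, 0, 0], 0, 1]
    - [[-265, 0, 0], 0, 1]
    - [[-300, 0, 0], 0, 1]
    - [[-320, 0, 0], 0, 1]

```text
t: 32.3
tcp_pos: [0.5665, -0.005, 0.354]
tool_rot: [0.679, 0.734, -0.009, -0.008]
force: [1.0, -0.0, -0.2]
finger_gap: 1.002
```

>>> servo_tool:
  rows:
    - [[-40, 0, 0], 0, 1]
    - [[-65, 0, 0], 0, 1]
    - [[-80, 0, 0], 0, 1]
    - [[-80, 0, 0], 0, 1]
    - [[-80, 0, 0], 0, 1]

```text
t: 32.8
tcp_pos: [0.5723, -0.084, 0.3532]
tool_rot: [0.679, 0.734, -0.009, -0.009]
force: [-0.3, 0.7, -0.2]
finger_gap: 1.001
```

```bash
python3 chk.py; python3 plan.py
python3 - <<'E'
from h import *
for n in ("top","scene"):
    i=snapshot(n)["image"]; cv2.imwrite(f"pics/{n}9.png",i)
    a=np.load(f"{n}0.npz")["img"]
a=cv2.imread("pics/top9.png"); b=cv2.imread("pics/scene9.png")
cv2.imwrite("pics/end.png",np.vstack([cv2.resize(a[90:360,100:600],(540,292)),cv2.resize(b[80:380,100:600],(500,300)) if 0 else cv2.resize(b[80:380,100:600],(540,300))]))
E
```

```text
110 [294. 263.] [0.5493 0.1354 0.0906] [ 24. 168. 170.]
113 [264. 266.] [0.5439 0.1943 0.0904] [ 66. 124.  74.]
113 [234. 269.] [0.539  0.2539 0.0905] [116. 158. 150.]
110 [204. 272.] [0.5346 0.3141 0.0902] [179. 154.  99.]
t 32.85 tcp [ 0.5724 -0.0835  0.3534] q [-0.34  0.53  1.6  -0.01  1.04 -0.41] F [ 0.5 -0.2 -1. ] gap 0.999 tilt [-0.0253 -0.0012 -0.9997]
```

View pics/end.png

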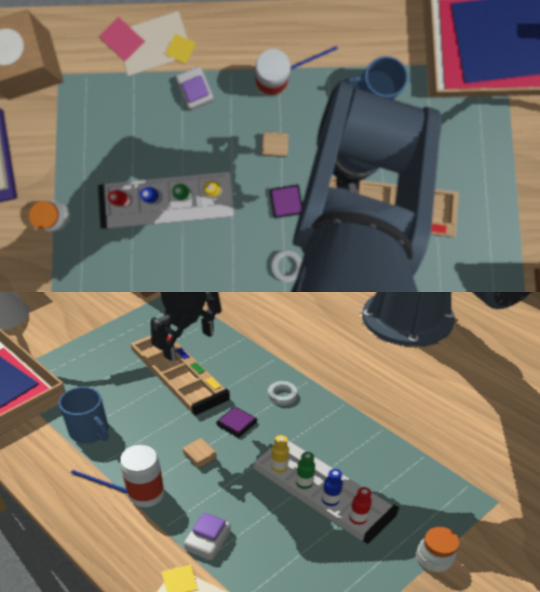

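The final views show all four bottles upright in the white rack (top view: red 118,198 by the black end, then blue 149,195, green 180,191 and yellow 212,188). The bystanders look unmoved and the robot is clear, so I'm handing in.

```bash
python3 -c "
from station import sign_off; print(sign_off())"
```

```text
the job is handed in; nothing more can be done
None
```

All four ink bottles are in the white rack in reverse order, and I handed the job in at about 33 s of the 112 s allowed. Going away from the white rack's black end they stand red, blue, green, yellow; in the wooden rack it was yellow, green, blue, red.

- **Bottles:** in the last top-camera check, all four caps were at about 90 mm, the height expected for a bottle standing upright on the well floor. Each was within about 2.5 mm of its well centre.
- **Surroundings:** in the last pictures the bystanders look unmoved, though I judged this by eye and did not measure them. The gripper is open and clear of everything.
- **Force:** readings after each move stayed under about 7 N at the wrist.
- **What disagreed:** my fit of the wooden rack was about 5 mm off along its length compared with the caps. I used the cap positions for grasping, so this had no effect. The tool also drifted to about 1.5° of tilt by the end. While each bottle was carried the tilt changed by less than about 0.6°, and no harm showed.

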